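# Draw back a shutter lock's sprung bolt with its key and hold it

## Task

Try the rim lock on the shutter stile for me: swing the steel keyhole cover right round to its stop, take the flat key (not the square T key) out of the wooden block and push it fully home past the sticky pins (a little rocking helps). Then turn it a quarter turn clockwise to the stop so that the sprung bolt draws in, and stay like that: the program finishes while the gripper still holds the key turned, because the lock springs back if you let go. Leave the square key in its hole and the tin, screwdriver and punch where they lie.

Things in the scene. Friction and masses are not known exactly. Their poses are not given: they have to be found in the camera images.
- lock: Bare pine shutter stile, 95 x 300 x 30 mm (long along its y), flat on the bench and fixed, with a grey rim lock case 87 x 118 x 22 mm screwed on (case top 52 mm over the bench). Origin on the bench under the keyhole; z up. From the keyhole the case reaches 44 mm to -x, 43 to +x, 46 to -y, 72 to +y. The bolt looks out of the -x edge.
- keyway (a point): Centre of the keyhole at the top of the brass ring round it, 55 mm over the bench; fixed, z up. Ring 38 mm across, 3 mm high, opening 21 mm; 2 mm down in it is the face of the brass plug with an upright slot 14 x 5 mm, 37 mm deep. Unturned, the slot is 14 mm long along this point's x and 5 mm wide along y.
- lock_plug (a joint): Turn of the plug, rad: 0 unturned, grows CLOCKWISE seen from above, stop at 1.6. A spring of 0.06 (at 0) to 0.11 N m (at the stop) always turns it back to 0. The key has up to 0.2 rad of play in the slot, so the hand turns up to 0.2 rad farther than the plug.
- lock_bolt (a joint): Draw of the sprung steel bolt, 22 mm wide, in the -x edge of the lock, m: 0 fully out (it stands 14 mm out of the forend), 0.0133 drawn in. It is driven by the plug: 8.3 mm per rad.
- lock_cover (a joint): Swing of the steel keyhole cover, rad: 0 closed (it lies across the keyhole), grows ANTICLOCKWISE seen from above, stop at 2.3 (fully aside). Stays where it is left; about 1.5 N at its stud moves it. A 2.6 mm plate, top 58 mm over the bench, a disc 27 mm across over the keyhole on an arm from the pivot.
- cover_stud (a point): Centre of the top of the cover's round upright thumb stud, 10 mm thick and 12.5 mm high (its top is 71 mm over the bench), to be pinched or pushed. It goes round the pivot at 32 mm radius.
- cover_pivot (a point): Centre of the cover's pivot, 32 mm from the keyhole in the lock's +y direction, at the top of the cover plate, 58 mm over the bench.
- key_block: Fixed wooden block 150 x 56 x 45 mm (long along its x), origin at the centre of its underside, with two equal holes 14 x 10 mm, 40 mm deep, at x = -36 and +36 mm. One key hangs upright in each; which is in which hole varies.
- flat_key: The lock's key, 0.05 kg: black moulded bow 31 mm wide (x), 9 thick (y), 42 high, under it a steel blade 12 mm wide (x), 3 thick (y), 34 long, tapered over the last 7. Origin: centre of the bow's underside, z up. Grip the bow across its 9 mm. Stands with that underside on the block's top; fully home in the lock when it meets the brass ring (origin at point keyway). Fits either way round.
- square_key: Another key, not wanted: square 8 mm steel shank (too thick for the keyway) with a steel T bar 52 mm long (x), 12 mm thick, 24 mm high in all over the block. Origin at the underside of its shoulder, z up. Bystander.
- tin: Loose round wax tin, 79 mm across, 35 mm high, origin at its underside. Bystander.
- screwdriver: Loose stubby black screwdriver, 109 x 164 x 28 mm, origin at the centre of its underside. Bystander.
- punch: Loose steel nail punch, 78 x 107 x 11 mm, origin at the centre of its underside. Bystander.
- plug_slot (a point): Centre of the slot at the plug's face, 53 mm over the bench; turns with the plug, x along the slot. Two sprung pins stick 3.5 mm into the slot, one from each end, 11 and 19 mm below this point: the key's tapered tip has to push each aside, which takes about 8 to 15 N downward; rocking the key a few degrees about its own axis while pushing frees it.

How it is judged:
By the outcome, as a careful person would: the job done as asked, in the order asked, and still so for the second after the job is handed in, while the arm keeps its last pose, push and grip.
It also fails if it takes over 61 s, if anything falls off the work surface, if the arm or the gripper's body presses on something with over 40 N, if the wrist force passes 120 N, or if a joint passes its speed limit or range.

## Robot

A 7-joint arm with a two-finger parallel gripper is mounted at the origin on a cart in front of the work surface, level with it; the furniture and walls round the work are solid. World frame = base frame: x ahead of the robot, y to its left, z up, the work surface at z = 0. Lengths are in m, angles in rad, forces in N, time in s.
With the tool pointing down it reaches from about 0.425 to 0.875 m from the base axis. Payload 4.7 kg.
Tool frame: the origin (TCP) lies on the centre line of the jaws, within the pads' length; the fingertips stand 19 mm ahead of it and the grasp point (between the pads) is the TCP; x points along the fingers, z is the direction in which the jaws open and shut, and the axes are right-handed (so a half turn about x gives the same grasp; the last joint's range is limited). The gripper opens to 87 mm and grips with 3 to 60 N. Pads are 19 mm wide; open, the fingers measure 117 mm over their backs; the gripper's body (75 mm by 190 mm) begins 51 mm behind the grasp point.
Start: joints at [-1.175, 0.321, -0.07, 1.45, 0.023, 1.371, -0.057], TCP at [0.242, 0.603, 0.242] pointing down, gripper open.
Joint ranges: [-2.86, 2.86], [-0.3, 2.09], [-1.38, 1.24], [0.06, 2.45], [-1.56, 4.7], [0.09, 2.05], [-2.69, 2.69]. Speed limits (rad/s): [2.57, 2.57, 3.14, 3.14, 3.14, 3.14, 3.14].

## Interface

Orientations are given as a rotation vector (axis times angle).
In Python, from bench import get_state, get_image, camera_info, close_job gives the robot as it stands.
- The arm moves only by the tool jog_arm, never from a script. Its argument "targets" is a list of rows, each a list of 7 numbers: the turn, a rotation vector about the tool's x, y, z in degrees, then the shift along the tool's x, y, z in cm, then the finger opening in cm, from 0 to 8.7. In form: [[wx, wy, wz, tx, ty, tz, jaw], ...]. A call has 1 to 10 rows; each row shifts and turns the commanded pose from where the row before left it, along the tool's axes as they then stand; what a row does not reach is not made up. A row lasts 1/8 s, in which the tool goes at most 62.5 mm and 10.7 degrees, less where a joint would pass 70% of its speed; a pose out of reach is approached as far as the arm can. A call is refused whole if a number of a shift passes 6.25 or a number of a turn 10.7, either way. A call with a gripper value outside its range is refused whole. The fingers move at their own pace and stop on an object; "squeeze" is the grip in N (left out, the last holds). Time passes only in rows, so rows that do not move let the fingers close. It gives the time, the measured TCP pose, the force and the opening at its end, in the units of the state.
- get_state(): the state, without advancing time (a new reading comes with each control period).
- get_image(name): name is "scene" or "side" or "wrist"; returns (picture, depth): 384x512x3 uint8, red, green, blue; 384x512 float32, m along the optical axis (not along the pixel's ray), 0 where there is no reading.
- camera_info(name): a dict with "intrinsics" (3x3 intrinsics, pixels), "world_from_camera" (4x4, takes a point from camera to world coordinates); the wrist camera has in their place "mount" (4x4, takes a point from camera to tool coordinates, whose origin is the TCP and whose axes are the tool frame's). Camera axes: x right, y up, looking along -z (the intrinsics and any distortion apply to the point x, -y, -z); pixel columns grow to the right and rows downward; lengths in m; the calibration is good to about 2 mm. A picture is of the moment at which its call begins: read the wrist's pose just before it. camera_info takes no time and is no camera call.
- close_job(): hands the job in, once; it reports no verdict.
The state is a dict: "time": time; "joint_positions": joint angles; "qd": joint speeds; "joint_torque": joint torques, N m; "position": TCP position; "tool_rot": TCP orientation; "ft_force": force on the tool from outside, world axes, zero at the start; "torque": the same for the moment, N m; "grip_width": opening from 0.0 (shut) to 1.0 (fully open).
Only numpy, scipy, OpenCV 4.12 (cv2) and the standard library are available. Lean on these libraries where they do the work, as an engineer would, in place of code of your own. Each camera call takes 0.05 s, during which the arm holds its last target.

## Working session

There is one attempt and no reset: what is moved stays moved. The work goes in short steps, Python scripts to look and compute and a tool call to move; the robot and the scene stay as the last step left them, time stands still between calls to the robot, and variables do not carry over. Pictures are saved under pics/ and viewed, and the job is handed in when it is done.

Besides the shell and the picture viewer there is one more tool, called after "Call:" by a JSON object that holds its "method" and its "body". jog_arm: Moves the arm, as the interface text tells. Its arguments: {"type":"object","properties":{"targets":{"type":"array"},"squeeze":{"type":"number"}},"required":["targets"]}

```bash
ls; mkdir -p pics
cat > h.py <<'E'
import numpy as np, cv2
from bench import *
from scipy.spatial.transform import Rotation as R
def snap(name,fn,crop=None,scale=1):
    s=get_state(); im,d=get_image(name)
    np.savez(f'pics/{fn}.npz',im=im,d=d,p=s['position'],r=s['tool_rot'])
    save(fn,fn,crop,scale); return s
def save(src,fn,crop=None,scale=1):
    im=np.load(f'pics/{src}.npz')['im'][...,::-1]
    if crop: c0,r0,c1,r1=crop; im=im[r0:r1,c0:c1]
    if scale!=1: im=cv2.resize(im,None,fx=scale,fy=scale,interpolation=cv2.INTER_CUBIC)
    cv2.imwrite(f'pics/{fn}.png',im)
def T(name,z):
    ci=camera_info(name)
    if 'world_from_camera' in ci: return np.array(ci['intrinsics']),np.array(ci['world_from_camera'])
    M=np.eye(4);M[:3,:3]=R.from_rotvec(z['r']).as_matrix();M[:3,3]=z['p']
    return np.array(ci['intrinsics']),M@np.array(ci['mount'])
def px(name,fn,u,v,h=None):
    "world point by depth (h None) or by plane z=h"
    z=np.load(f'pics/{fn}.npz');K,M=T(name,z)
    ray=np.array([(u-K[0,2])/K[0,0],-(v-K[1,2])/K[1,1],-1])
    if h is None:
        return (M@np.r_[ray*z['d'][int(round(v)),int(round(u))],1])[:3]
    w=M[:3,:3]@ray; return M[:3,3]+w*(h-M[2,3])/w[2]
def proj(name,fn,P):
    z=np.load(f'pics/{fn}.npz');K,M=T(name,z)
    c=np.linalg.inv(M)@np.r_[P,1]
    return K[0,0]*c[0]/-c[2]+K[0,2],K[1,2]-K[1,1]*c[1]/-c[2]
E
python3 - <<'E'
from h import *
s=snap('scene','s0');snap('side','d0');snap('wrist','w0')
print(s)
for n in('scene','side','wrist'):
    print(camera_info(n))
E
```

```text
pics
{'time': 0.0, 'joint_positions': array([-1.17488722,  0.32181824, -0.07007542,  1.45167635,  0.02264895,
        1.37077603, -0.05686542]), 'qd': array([-0.00038975, -0.00013154, -0.00118894,  0.00044826,  0.0006516 ,
       -0.00260946, -0.00101517]), 'joint_torque': array([-3.97082840e-04, -4.91283417e+01, -4.04274585e-01, -3.12532425e+01,
       -6.41271682e-02,  4.35580546e-02,  1.81340756e-04]), 'position': array([0.242065  , 0.60269473, 0.24046383]), 'tool_rot': array([-0.92473769,  1.36747069,  0.92279318]), 'ft_force': array([0.13100582, 0.50696743, 0.06257938]), 'torque': array([ 0.00146224,  0.02138248, -0.00491931]), 'grip_width': 1.002703369674169}
{'intrinsics': array([[393.47971341,   0.        , 257.1169628 ],
       [  0.        , 393.47971341, 190.22742286],
       [  0.        ,   0.        ,   1.        ]]), 'world_from_camera': array([[ 0.80407834,  0.27413323, -0.52754999,  0.00420537],
       [-0.59444239,  0.38535256, -0.70579151, -0.81153865],
       [ 0.00981183,  0.88110974,  0.47281006,  0.58020117],
       [ 0.        ,  0.        ,  0.        ,  1.  
[... 268 characters left out ...]
  [-0.03863011, -0.60365242,  0.79631117,  0.88454111],
       [ 0.01131162,  0.79659076,  0.60441311,  0.78005793],
       [ 0.        ,  0.        ,  0.        ,  1.        ]])}
{'intrinsics': array([[265.42182648,   0.        , 259.07025729],
       [  0.        , 265.42182648, 193.75313046],
       [  0.        ,   0.        ,   1.        ]]), 'mount': array([[-3.36765864e-04,  2.94176389e-01, -9.55751086e-01,
        -1.44927870e-01],
       [-2.32136327e-04,  9.55751092e-01,  2.94176473e-01,
         8.08502988e-02],
       [ 9.99999916e-01,  3.20933141e-04, -2.53575316e-04,
         2.11530587e-05],
       [ 0.00000000e+00,  0.00000000e+00,  0.00000000e+00,
         1.00000000e+00]])}
```

View pics/s0.png

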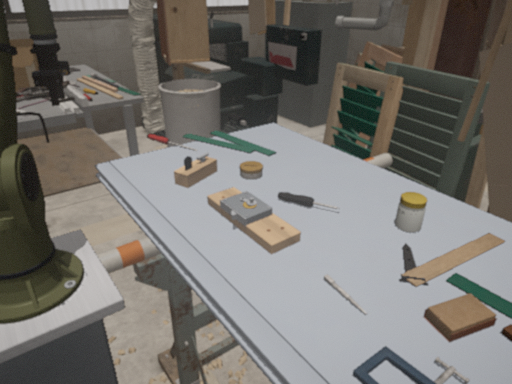

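View pics/d0.png

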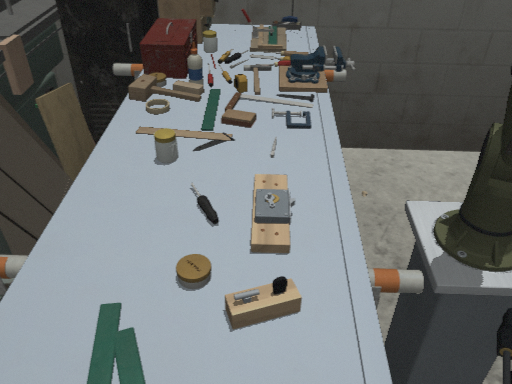

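View pics/w0.png

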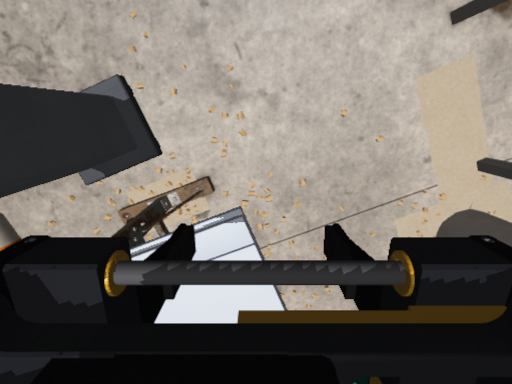

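The side view shows the lock at about (272,207), the key block at (263,302) with the black bow at (280,286), and the T key at (246,295). I'll enlarge both.

Run:
```python
from h import *
save('d0','d0a',(215,165,315,335),3.5)
save('s0','s0a',(165,140,305,255),5)
for n,u,v in [('bow',280,285),('T',246,294),('lockcase',262,215),('stileS',271,243),('stileN',271,178),('tin',194,268),('blk',263,300)]:
    print(n,px('side','d0',u,v))
```

```text
bow [0.51099004 0.24233317 0.0692399 ]
T [0.5794729  0.26726675 0.06656563]
lockcase [ 0.55416217 -0.00613356  0.04931811]
stileS [0.5300093  0.07319387 0.02851415]
stileN [ 0.53298647 -0.20446434  0.02568462]
tin [0.70099094 0.17037434 0.03479065]
blk [0.5448419  0.26242657 0.04453334]
```

View pics/d0a.png

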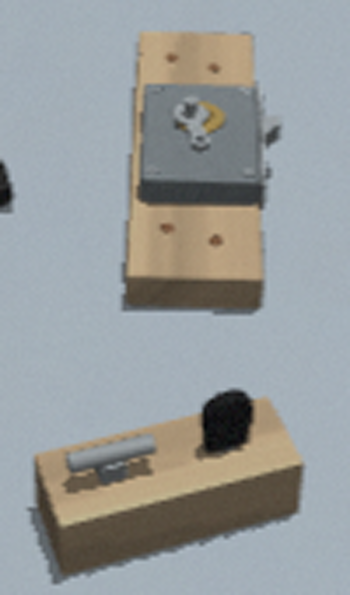

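View pics/s0a.png

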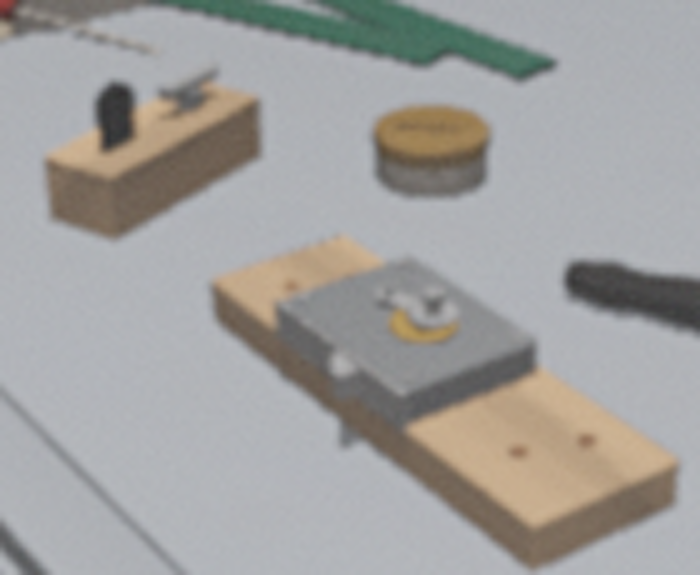

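Run:
```python
from h import *
s=get_state();M=R.from_rotvec(s['tool_rot']).as_matrix();print(M.round(3))
# corners of stile top (z=.03) & block top(.045), case top .052 from side crop coords
f=lambda a,b,h:px('side','d0',215+a/3.5,165+b/3.5,h)[:2].round(4)
print('stile',f(138,33,.03),f(252,35,.03),f(262,282,.03),f(126,280,.03))
print('case',f(145,86,.052),f(258,88,.052),f(263,183,.052),f(141,183,.052))
print('block',f(35,455,.045),f(268,398,.045),f(302,462,.045),f(65,525,.045))
print('pivot',f(200,140,.058),'stud',f(190,103,.071))
```

```text
[[-0.    -0.928  0.373]
 [-0.001  0.373  0.928]
 [-1.    -0.    -0.001]]
stile [ 0.5813 -0.2138] [ 0.4869 -0.216 ] [0.4851 0.0815] [0.5776 0.0842]
case [ 0.572  -0.1098] [ 0.4852 -0.1118] [0.4839 0.0024] [0.5706 0.007 ]
block [0.6238 0.2534] [0.4848 0.2013] [0.466  0.2511] [0.6022 0.3036]
pivot [ 0.5293 -0.0371] stud [ 0.5373 -0.0644]
```

Call:
{"method": "jog_arm", "body": {"targets": [[0,0,0,0,-4.4,-3.6,8.7],[0,0,0,0,-4.4,-3.6,8.7],[0,0,0,0,-4.4,-3.6,8.7],[0,0,0,0,-4.4,-3.6,8.7],[0,0,0,0,-4.4,-3.6,8.7],[0,0,0,0,-4.4,-3.6,8.7],[0,0,0,0,-4.4,-3.6,8.7],[0,0,0,0,-4.4,-3.6,8.7],[0,0,0,0,-4.4,-3.6,8.7],[0,0,0,0,-4.4,-3.6,8.7]]}}

```text
time: 1.4
position: [0.5169, 0.1035, 0.2416]
tool_rot: [-0.924, 1.365, 0.924]
ft_force: [1.3, -0.0, -0.2]
grip_width: 1.0
```

Call:
{"method": "jog_arm", "body": {"targets": [[0,0,0,1,-4.4,-3.5,8.7],[0,0,0,1,-4.4,-3.5,8.7],[0,0,0,2,-4.4,-3.3,8.7],[0,0,0,0,0,0,8.7],[0,0,0,0,0,0,8.7]]}}

```text
time: 2.02
position: [0.6002, -0.0389, 0.2011]
tool_rot: [-0.923, 1.366, 0.925]
ft_force: [0.8, 1.1, 0.9]
grip_width: 0.997
```

Run:
```python
from h import *
s=snap('wrist','w1');print(s['time'],s['position'],R.from_rotvec(s['tool_rot']).as_matrix().round(3))
save('w1','w1a',(100,0,420,240),2.5)
```

```text
2.025 [ 0.60021061 -0.03887631  0.20113458] [[-0.001 -0.928  0.372]
 [ 0.001  0.372  0.928]
 [-1.     0.001  0.   ]]
```

View pics/w1a.png

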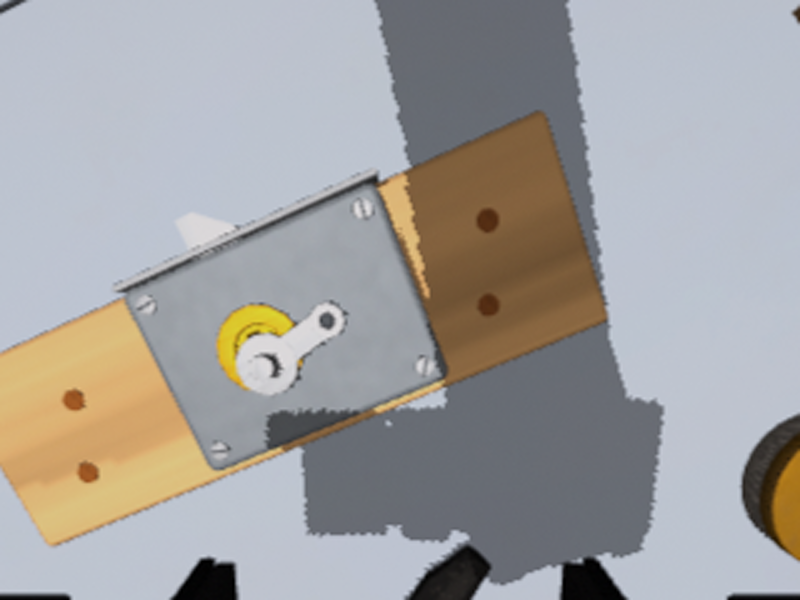

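The crop shows the stud top at about (264,368), the pivot at (327,320), and the ring's left edge at 217 and top at 305. The case corners are also sharp.

Run:
```python
from h import *
f=lambda a,b,h:px('wrist','w1',100+a/2.5,b/2.5,h)[:2]
print('pivot',f(327,320,.058),'stud',f(264,367,.071))
# axes from case: corners (top .052)
c=[f(125,292,.052),f(376,187,.052),f(443,376,.052),f(215,467,.052)]
print(np.round(c,4), [np.linalg.norm(c[i]-c[(i+1)%4]).round(4) for i in range(4)])
s=[f(545,112,.03),f(605,320,.03),f(52,545,.03)]
print(np.round(s,4),[np.linalg.norm(s[i]-s[i+1]) for i in (0,1)], np.degrees(np.arctan2(*(s[1]-s[2])[::-1]))-90)
print('side-screws',[f(*q,.052).round(4) for q in((362,209),(145,305),(219,449),(425,366))])
# ring from scale
p=f(327,320,.058)
for yaw in (0,.5,1):
  y=np.radians(yaw); k=p-.032*np.array([-np.sin(y),np.cos(y)]); print('key',k, [ (q[0]-100)*2.5 if i==0 else q*2.5 for i,q in enumerate([proj('wrist','w1',[*k,.055])[0],proj('wrist','w1',[*k,.055])[1]])] if 0 else proj('wrist','w1',[*k,.055]))
save('w1','w1b',(170,110,260,170),8)
```

```text
pivot [ 0.52886765 -0.04223217] stud [ 0.53627182 -0.07232185]
[[ 0.4863 -0.1181]
 [ 0.4881 -0.0032]
 [ 0.5701 -0.0051]
 [ 0.57   -0.1171]] [np.float64(0.1149), np.float64(0.082), np.float64(0.1121), np.float64(0.0837)]
[[ 0.485   0.0751]
 [ 0.5772  0.074 ]
 [ 0.5794 -0.2213]] [np.float64(0.09224372702814346), np.float64(0.2953168317098519)] 0.42531363867408345
side-screws [array([ 0.4936, -0.0117]), array([ 0.4942, -0.1127]), array([ 0.563 , -0.1116]), array([ 0.563 , -0.0108])]
key [ 0.52886765 -0.07423217] (np.float64(203.911079537088), np.float64(139.2125884914637))
key [ 0.5291469  -0.07423095] (np.float64(204.02313407338312), np.float64(139.45611147548556))
key [ 0.52942613 -0.0742273 ] (np.float64(204.13716418123443), np.float64(139.69863256747465))
```

View pics/w1b.png

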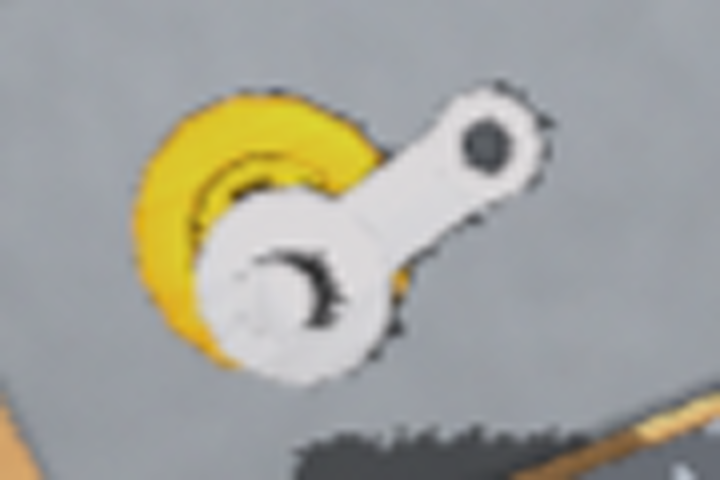

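Run:
```python
from h import *
g=lambda a,b,h:px('scene','s0',165+a/5,140+b/5,h)[:2].round(4)
print('stile',g(212,288,.03),g(345,236,.03),g(678,466,.03),g(535,530,.03))
print('case',g(278,305,.052),g(408,258,.052),g(535,347,.052),g(408,395,.052))
print('block',g(48,158,.045),g(258,97,.045), g(112,182,.045))
print('bolt',g(345,360,.04))
# depth of wrist w1
for u,v,n in[(150,130,'case'),(250,160,'case'),(290,60,'bench?'),(320,90,'stile'),(110,200,'stile')]: print(n,px('wrist','w1',u,v))
for u,v in[(262,215)]: print(px('side','d0',u,v))
```

```text
stile [0.4762 0.0562] [0.5731 0.0654] [ 0.5723 -0.2322] [ 0.4824 -0.2325]
case [ 0.4768 -0.0154] [ 0.5645 -0.0125] [ 0.5624 -0.1305] [ 0.4818 -0.13  ]
block [0.4637 0.2371] [0.6206 0.2425] [0.4804 0.1834]
bolt [ 0.4854 -0.0673]
case [ 0.49648399 -0.13274066  0.03159115]
case [ 0.56864878 -0.03694121  0.05252103]
bench? [0.48798836 0.04200249 0.03283433]
stile [0.52853582 0.06306694 0.03026764]
stile [ 0.55304434 -0.22028366  0.03160268]
[ 0.55416217 -0.00613356  0.04931811]
```

Call:
{"method": "jog_arm", "body": {"targets": [[9.4,0,0,0,0,0,4],[9.4,0,0,0,0,0,4],[9.4,0,0,0,0,0,4],[0,0,0,2,-1.7,-3.5,4],[0,0,0,2,-1.7,-3.5,4],[0,0,0,0,0,0,4],[0,0,0,0,0,0,4]]}}

```text
time: 2.95
position: [0.5693, -0.1084, 0.1624]
tool_rot: [-0.546, 1.498, 0.548]
ft_force: [-1.1, -0.4, -0.7]
grip_width: 0.469
```

Run:
```python
from h import *
s=snap('wrist','w2');print(s['time'],s['position'],R.from_rotvec(s['tool_rot']).as_matrix().round(3))
save('w2','w2a',(100,0,420,240),2.5)
```

```text
2.95 [ 0.56930644 -0.10843971  0.16238982] [[ 0.002 -0.644  0.765]
 [ 0.002  0.765  0.644]
 [-1.     0.     0.002]]
```

View pics/w2a.png

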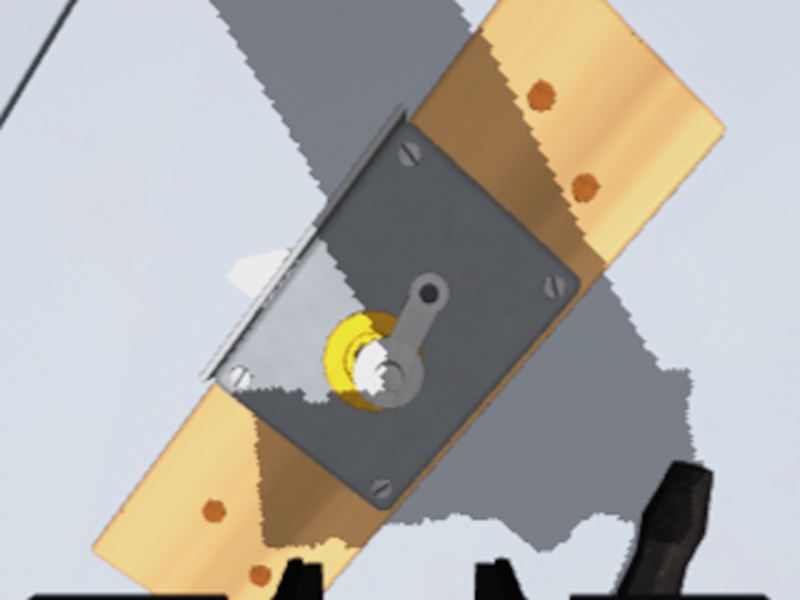

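Second view: pivot at (429,293), stud top at about (388,377), and ring centre at about (374,360).

Run:
```python
from h import *
f=lambda a,b,h:px('wrist','w2',100+a/2.5,b/2.5,h)[:2].round(4)
print('pivot',f(429,293,.058),'stud',f(388,377,.071),'ring',f(374,360,.055))
print('screws',[f(*q,.052) for q in((409,153),(240,377),(381,489),(553,287))])
print('stile cor',f(723,128,.03),f(95,548,.03))
save('w2','w2b',(215,105,295,175),8)
```

```text
pivot [ 0.5291 -0.0423] stud [ 0.536  -0.0736] ring [ 0.5292 -0.0739]
screws [array([ 0.4933, -0.0112]), array([ 0.4941, -0.1122]), array([ 0.5642, -0.1121]), array([ 0.563 , -0.0111])]
stile cor [0.576  0.0743] [ 0.4875 -0.2219]
```

View pics/w2b.png

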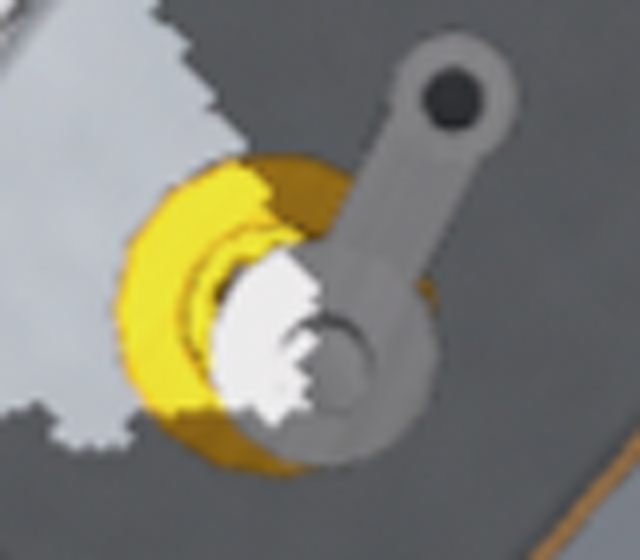

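Call:
{"method": "jog_arm", "body": {"targets": [[0,0,0,2,2.4,-0.1,4],[0,0,0,2,2.4,-0.1,4],[0,0,0,2,0,0,4],[0,0,0,2.1,0,0,4],[0,0,0,0,0,0,4],[0,0,0,0,0,0,4]]}}

```text
time: 3.75
position: [0.5374, -0.0742, 0.0816]
tool_rot: [-0.547, 1.499, 0.546]
ft_force: [0.5, 1.2, 0.5]
grip_width: 0.462
```

Run:
```python
from h import *
s=snap('wrist','w3',(170,150,350,290),4);print(s['time'],s['position'],s['ft_force'],s['grip_width'])
```

```text
3.75 [ 0.53736995 -0.07422277  0.08163004] [0.51816929 1.16925751 0.51005434] 0.46196655955151755
```

View pics/w3.png

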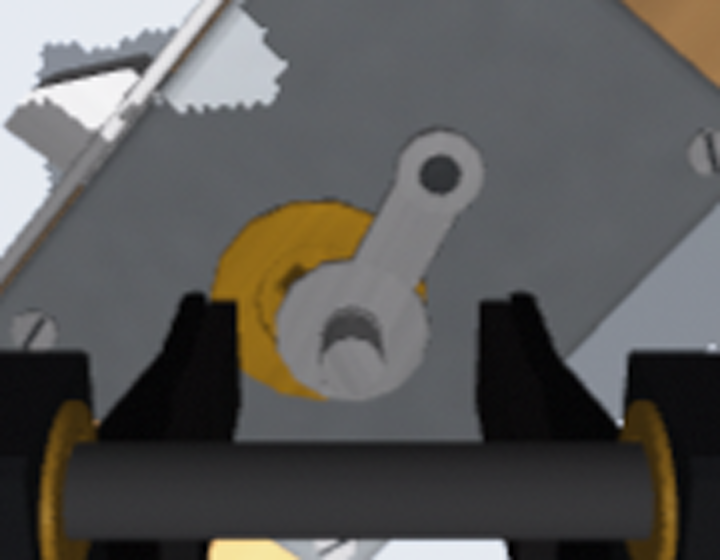

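The stud at (353,367) is centred between the fingers at 238 and 478, so I'll close.

Call:
{"method": "jog_arm", "body": {"squeeze": 12, "targets": [[0,0,0,0,0,0,0.8],[0,0,0,0,0,0,0.8],[0,0,0,0,0,0,0.8],[0,0,0,0,0,0,0.8]]}}

```text
time: 4.3
position: [0.5363, -0.0751, 0.0806]
tool_rot: [-0.545, 1.501, 0.545]
ft_force: [-0.1, 0.2, 0.5]
grip_width: 0.134
```

Run:
```python
from h import *
s=get_state();print(s['grip_width'])
M=R.from_rotvec(s['tool_rot']).as_matrix();psi=np.degrees(np.arctan2(M[1,2],M[0,2]));print(psi)
pv=np.array([.529,-.0423]);p=s['position'][:2]
print(p-pv,np.linalg.norm(p-pv))
th=.23
q=pv+.032*np.array([np.sin(th),-np.cos(th)])
for i in range(11):
    t=th+.2*(i+1); n=pv+.032*np.array([np.sin(t),-np.cos(t)]);d=n-q;a=np.radians(psi)
    print(round(t,2),'ty %.2f tz %.2f'%(100*(d@[-np.sin(a),np.cos(a)]),100*(d@[np.cos(a),np.sin(a)])))
    q=n;psi+=7
```

```text
0.13381113435352757
39.92180150158803
[ 0.00733489 -0.03276841] 0.03357929964329216
0.43 ty -0.23 tz 0.60
0.63 ty -0.18 tz 0.61
0.83 ty -0.13 tz 0.62
1.03 ty -0.08 tz 0.63
1.23 ty -0.04 tz 0.64
1.43 ty 0.01 tz 0.64
1.63 ty 0.06 tz 0.64
1.83 ty 0.11 tz 0.63
2.03 ty 0.16 tz 0.62
2.23 ty 0.21 tz 0.60
2.43 ty 0.26 tz 0.59
```

Call:
{"method": "jog_arm", "body": {"targets": [[-7,0,0,0,-0.2,0.6,0.8],[-7,0,0,0,-0.15,0.61,0.8],[-7,0,0,0,-0.1,0.62,0.8],[-7,0,0,0,-0.08,0.63,0.8],[-7,0,0,0,-0.04,0.64,0.8],[-7,0,0,0,0.01,0.64,0.8],[0,0,0,0,0,0,0.8]]}}

```text
time: 5.18
position: [0.5618, -0.0498, 0.0808]
tool_rot: [-1.109, 1.271, 1.101]
ft_force: [4.9, -4.0, -3.3]
grip_width: 0.111
```

Call:
{"method": "jog_arm", "body": {"targets": [[-7,0,0,0,0.06,0.64,0.8],[-7,0,0,0,0.11,0.63,0.8],[-7,0,0,0,0.16,0.62,0.8],[-7,0,0,0,0.21,0.6,0.8],[0,0,0,0,0.26,0.59,0.8],[0,0,0,0,0.15,0.3,0.8],[0,0,0,0,0,0,0.8]]}}

```text
time: 6.05
position: [0.5516, -0.0205, 0.0814]
tool_rot: [-1.469, 1.023, 1.447]
ft_force: [11.8, -7.3, -9.2]
grip_width: 0.109
```

Run:
```python
from h import *
s=snap('wrist','w4',(130,60,380,250),3);print(s['time'],s['position'],s['ft_force'],s['grip_width'])
d=s['position'][:2]-np.array([.529,-.0423]);print(np.linalg.norm(d),np.arctan2(d[0],-d[1]))
```

```text
6.05 [ 0.55162109 -0.02048269  0.08142768] [11.77853508 -7.28627491 -9.17025583] 0.10884656658231592
0.031427833239787456 2.3381088542246724
```

View pics/w4.png

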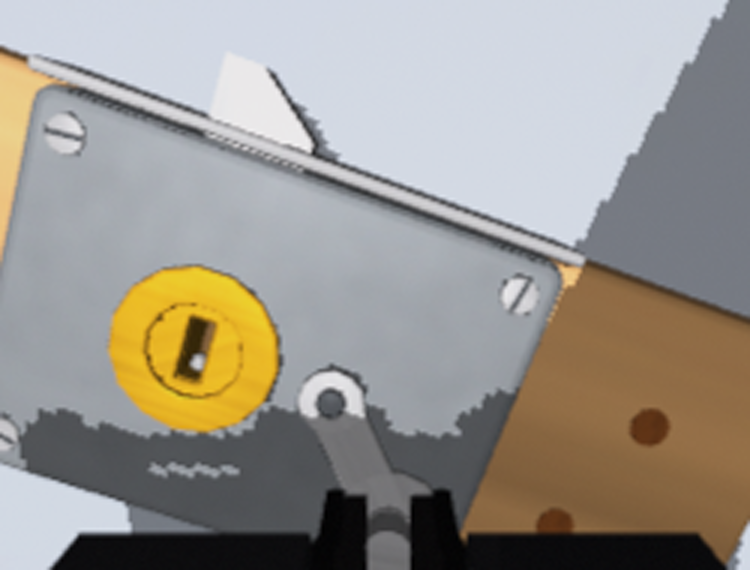

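The cover is fully aside and the keyhole is clear: ring centre at about (195,348), with the slot running from (204,316) to (187,382).

Run:
```python
from h import *
f=lambda a,b,h:px('wrist','w4',130+a/3,60+b/3,h)[:2].round(4)
c=f(195,349,.055);print('ring',c,f(110,349,.055),f(280,349,.055),f(195,266,.055),f(195,432,.055))
a=f(204,317,.053);b=f(186,381,.053);print('slot',a,b,(a+b)/2,np.linalg.norm(a-b),np.degrees(np.arctan2(*(b-a)[::-1])))
print('pivot',f(331,403,.058))
save('w4','w4b',(160,140,230,210),8)
```

```text
ring [ 0.5285 -0.0743] [ 0.5349 -0.0919] [ 0.5221 -0.0566] [ 0.5109 -0.0792] [ 0.5473 -0.069 ]
slot [ 0.5215 -0.0746] [ 0.537  -0.0745] [ 0.52925 -0.07455] 0.015500322577288582 0.3696450618470327
pivot [ 0.5292 -0.0421]
```

View pics/w4b.png

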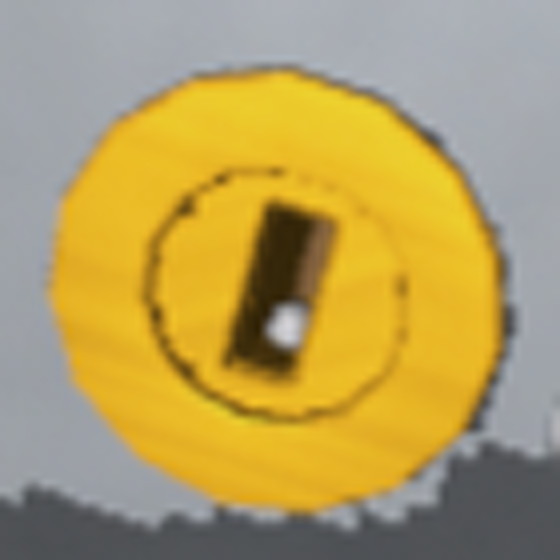

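Call:
{"method": "jog_arm", "body": {"targets": [[0,0,0,0,0,0,3],[0,0,0,0,0,0,4],[0,0,0,0,0,0,4],[0,0,0,-2,0,0,4],[0,0,0,-4,0,0,4],[0,0,0,-4,0,0,4],[0,0,0,0,0,0,4]]}}

```text
time: 6.98
position: [0.5486, -0.0162, 0.1839]
tool_rot: [-1.463, 1.019, 1.456]
ft_force: [0.3, -0.8, -0.3]
grip_width: 0.457
```

Call:
{"method": "jog_arm", "body": {"targets": [[0,0,0,0.4,-2.2,5,4],[0,0,0,0.4,-2.2,5,4],[0,0,0,0.4,-2.2,5,4],[0,0,0,0.4,-2.2,5,4],[0,0,0,0.4,-2.2,5,4],[0,0,0,0,0,0,4],[0,0,0,0,0,0,4]]}}

```text
time: 7.85
position: [0.5642, 0.2551, 0.1592]
tool_rot: [-1.461, 1.027, 1.462]
ft_force: [-0.1, -0.8, 0.2]
grip_width: 0.459
```

Run:
```python
from h import *
s=snap('wrist','w5');print(s['time'],s['position'],R.from_rotvec(s['tool_rot']).as_matrix().round(3))
save('w5','w5a',(100,0,420,240),2.5)
```

```text
7.85 [0.56424712 0.25508734 0.15919382] [[-0.002 -0.94  -0.341]
 [-0.002 -0.341  0.94 ]
 [-1.     0.003 -0.001]]
```

View pics/w5a.png

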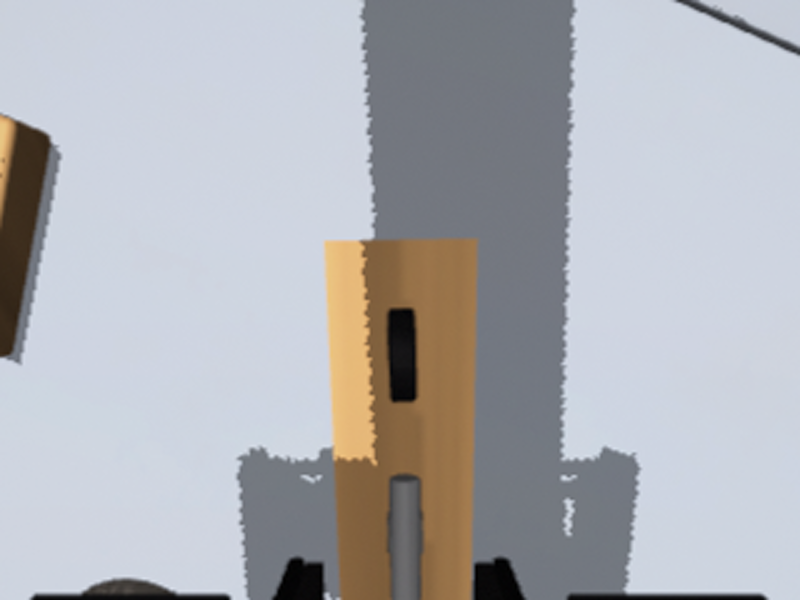

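The bow of the flat key is centred at about (402,355), spanning rows 308–402. The block edges are parallel to the image columns, so the yaw already matches. The T key is just below it.

Run:
```python
from h import *
f=lambda a,b,h:px('wrist','w5',100+a/2.5,b/2.5,h)[:2].round(4)
for h in(.075,.087): print(h,f(402,355,h),f(402,308,h),f(402,402,h),f(388,355,h),f(416,355,h))
print('block end',f(326,241,.045),f(477,239,.045), 'T end',f(404,478,.066))
e=(f(326,241,.045)+f(477,239,.045))/2; a=np.radians(20); print('hole',e+.039*np.array([np.cos(a),np.sin(a)]))
print(px('wrist','w5',261,142),px('wrist','w5',240,130))
save('w5','w5b',(225,90,305,200),6)
```

```text
0.075 [0.5105 0.237 ] [0.496  0.2317] [0.5257 0.2425] [0.5122 0.2325] [0.5089 0.2415]
0.087 [0.5094 0.2365] [0.4956 0.2314] [0.5238 0.2417] [0.5109 0.2322] [0.5078 0.2407]
block end [0.4841 0.1978] [0.4645 0.2497] T end [0.5538 0.2536]
hole [0.51094801 0.23708879]
[0.50919948 0.23657822 0.08832836] [0.50948644 0.21576077 0.04598371]
```

View pics/w5b.png

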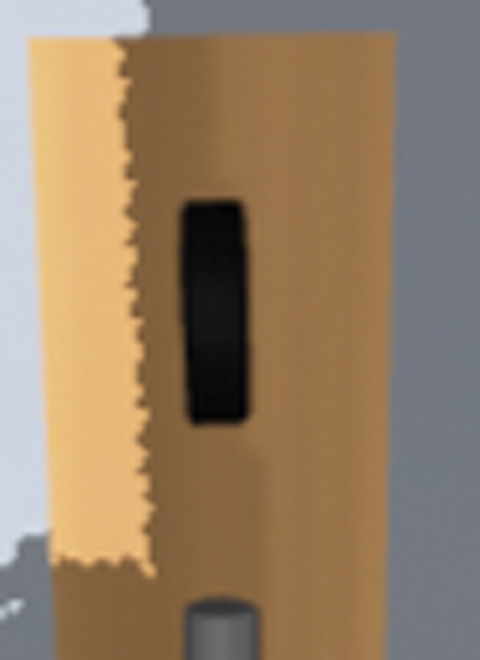

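Call:
{"method": "jog_arm", "body": {"targets": [[0,0,0,1,2.85,0.05,3.5],[0,0,0,1,2.85,0.05,3.5],[0,0,0,2.5,0,0,3.5],[0,0,0,2.5,0,0,3.5],[0,0,0,0,0,0,3.5],[0,0,0,0,0,0,3.5]]}}

```text
time: 8.65
position: [0.512, 0.2366, 0.0915]
tool_rot: [-1.46, 1.024, 1.459]
ft_force: [-0.3, -0.7, -0.6]
grip_width: 0.402
```

Run:
```python
from h import *
s=snap('wrist','w6',(170,130,350,290),4);print(s['time'],s['position'],s['ft_force'],s['grip_width'])
```

```text
8.65 [0.51196219 0.23655283 0.09154443] [-0.3422633  -0.66417694 -0.6101574 ] 0.4016758071503302
```

View pics/w6.png

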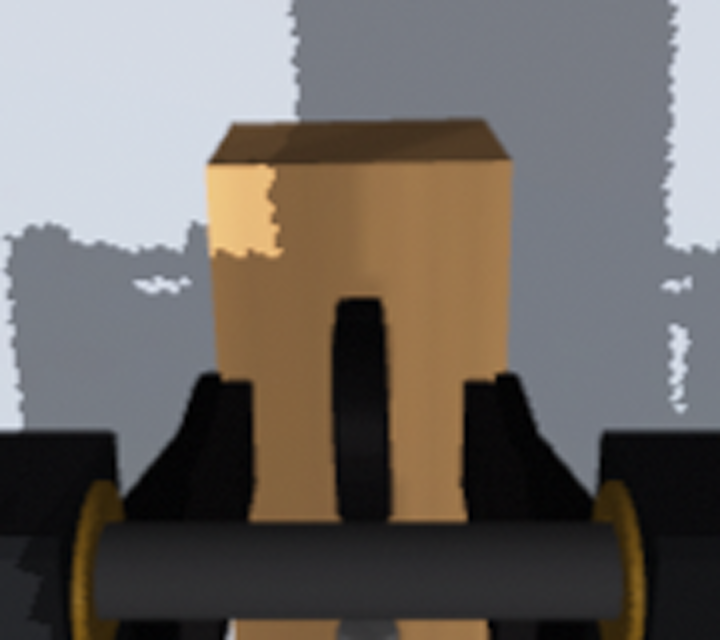

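Call:
{"method": "jog_arm", "body": {"squeeze": 45, "targets": [[0,0,0,1.2,0.2,0.05,3],[0,0,0,1.05,0,0,3],[0,0,0,0,0,0,3],[0,0,0,0,0,0,0.6],[0,0,0,0,0,0,0.6],[0,0,0,0,0,0,0.6],[0,0,0,0,0,0,0.6],[0,0,0,0,0,0,0.6]]}}

```text
time: 9.7
position: [0.5093, 0.2372, 0.0684]
tool_rot: [-1.461, 1.024, 1.46]
ft_force: [0.5, -0.4, 1.2]
grip_width: 0.099
```

Call:
{"method": "jog_arm", "body": {"targets": [[0,0,0,-1,0,0,0.6],[0,0,0,-2.5,0,0,0.6],[0,0,0,-3,0,0,0.6],[0,0,0,-3,0,0,0.6],[0,0,0,0,0,0,0.6],[0,0,0,0,0,0,0.6]]}}

```text
time: 10.45
position: [0.5086, 0.237, 0.1625]
tool_rot: [-1.46, 1.025, 1.461]
ft_force: [-0.7, 0.5, -0.5]
grip_width: 0.099
```

Run:
```python
from h import *
s=snap('wrist','w7',(170,130,350,290),4);print(s['time'],s['position'],s['ft_force'],s['grip_width'])
snap('side','d7',(200,160,330,330),4)
```

```text
10.45 [0.50856774 0.23698956 0.16252397] [-0.74702056  0.50948378 -0.49486113] 0.09854810549971067
```

View pics/w7.png

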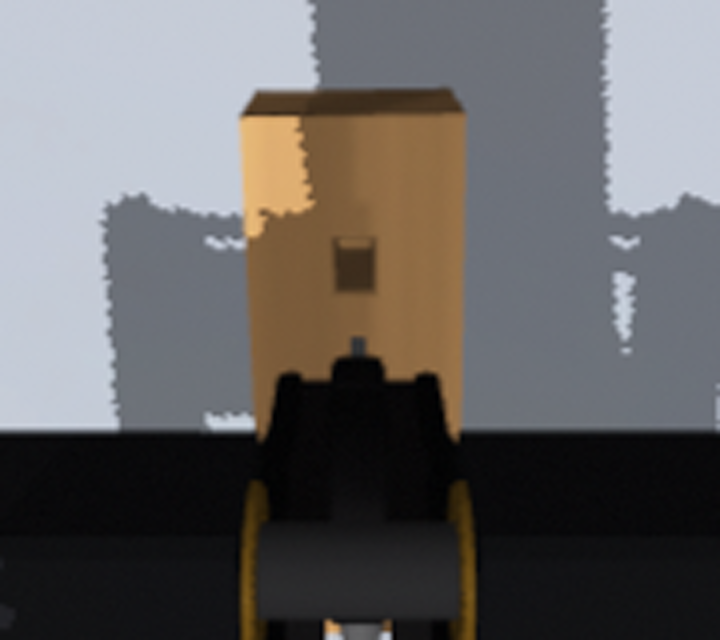

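View pics/d7.png

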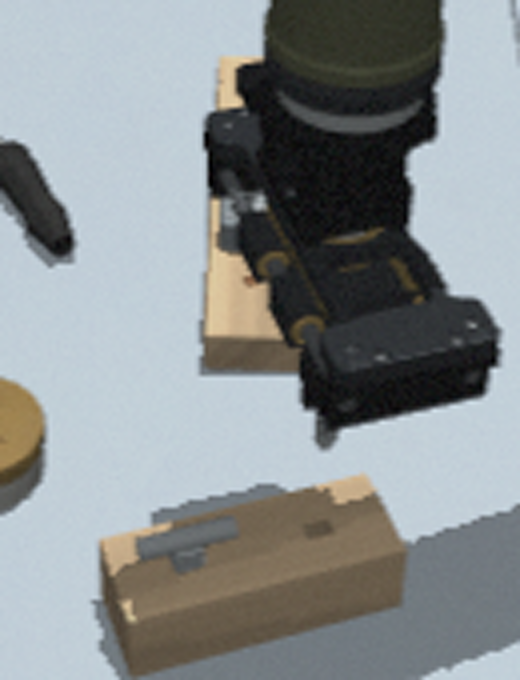

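Run:
```python
from h import *
ci=camera_info('wrist');K=ci['intrinsics'];Mi=np.linalg.inv(ci['mount'])
def pt(x,y,z=0):
    c=Mi@np.array([x,y,z,1]);return (K[0,0]*c[0]/-c[2]+K[0,2],K[1,2]-K[1,1]*c[1]/-c[2])
for o in(-.002,0,.002):
    print(o,[np.round(pt(x,y+o),1) for x,y in((.0234,.0155),(-.0186,.0155),(.0234,.006),(.0504,.006),(.0574,.003))], 'tip finger', np.round(pt(.019,.0095),1))
save('w7','w7b',(240,200,280,235),16)
```

```text
-0.002 [array([259.2, 215.6]), array([259.3, 245.2]), array([259.2, 228.4]), array([259.2, 214. ]), array([259.2, 214.3])] tip finger [259.2 223.6]
0 [array([259.2, 212.8]), array([259.3, 241.7]), array([259.2, 225.7]), array([259.2, 211.7]), array([259.2, 212. ])] tip finger [259.2 223.6]
0.002 [array([259.2, 210.1]), array([259.3, 238.3]), array([259.2, 223. ]), array([259.2, 209.3]), array([259.2, 209.7])] tip finger [259.2 223.6]
```

View pics/w7b.png

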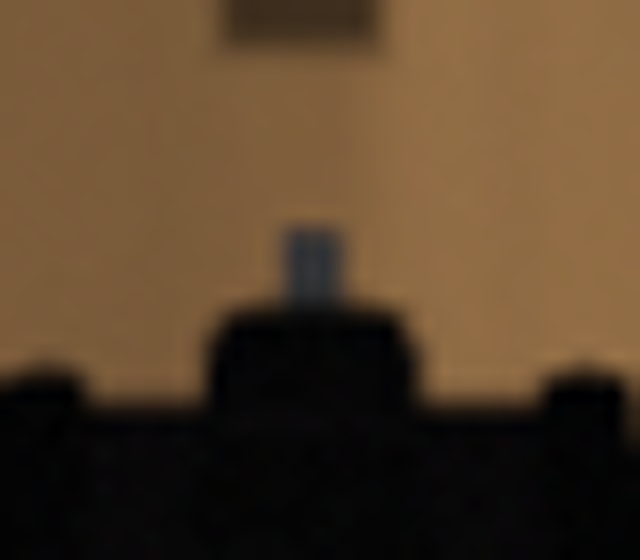

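Call:
{"method": "jog_arm", "body": {"targets": [[9.75,0,0,0,0,0,0.6],[9.75,0,0,0,0,0,0.6],[0,0,0,0,-0.28,-5.2,0.6],[0,0,0,0,-0.28,-5.2,0.6],[0,0,0,0,-0.28,-5.2,0.6],[0,0,0,0,-0.28,-5.2,0.6],[0,0,0,0,-0.28,-5.2,0.6],[0,0,0,0.8,-0.28,-5.1,0.6],[0,0,0,0,0,0,0.6],[0,0,0,0,0,0,0.6]]}}

```text
time: 11.8
position: [0.5276, -0.0732, 0.1541]
tool_rot: [-1.213, 1.207, 1.216]
ft_force: [0.1, 0.3, -1.6]
grip_width: 0.101
```

Run:
```python
from h import *
s=snap('wrist','w8',(170,130,350,290),4);M=R.from_rotvec(s['tool_rot']).as_matrix();print(s['time'],s['position'],s['ft_force'],s['grip_width'],np.degrees(np.arctan2(M[1,2],M[0,2])),M[:,0])
print(proj('wrist','w8',[.529,-.0743,.053]))
```

```text
11.8 [ 0.52763837 -0.07317097  0.15412924] [ 0.05663121  0.33671824 -1.64458384] 0.10132281921056555 90.41253869108861 [-1.77415215e-03  5.68415808e-04 -9.99998265e-01]
(np.float64(257.8554201826163), np.float64(200.23255769782259))
```

View pics/w8.png

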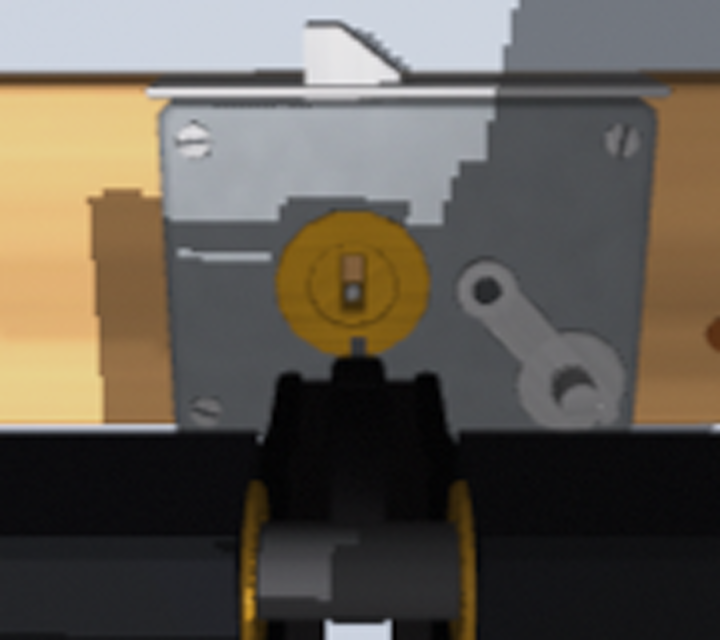

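Call:
{"method": "jog_arm", "body": {"targets": [[0,0,0,1.6,0,-0.14,0.6],[0,0,0,1.6,0,0,0.6],[0,0,0,0.6,0,0,0.6],[0,0,0,0,0,0,0.6],[0,0,0,0,0,0,0.6]]}}

```text
time: 12.48
position: [0.5286, -0.0752, 0.1174]
tool_rot: [-1.215, 1.205, 1.214]
ft_force: [-0.1, -0.2, -0.0]
grip_width: 0.1
```

Run:
```python
from h import *
s=snap('wrist','w9',(190,130,330,250),5);M=R.from_rotvec(s['tool_rot']).as_matrix();print(s['time'],s['position'],s['ft_force'],np.degrees(np.arctan2(M[1,2],M[0,2])))
snap('side','d9',(225,165,315,245),8)
print(proj('side','d9',[.529,-.0743,.055]))
```

```text
12.475 [ 0.5285624  -0.07517194  0.11739351] [-0.11636531 -0.20049703 -0.01705218] 90.42600683379672
(np.float64(272.3326223576492), np.float64(197.1514401362007))
```

View pics/w9.png

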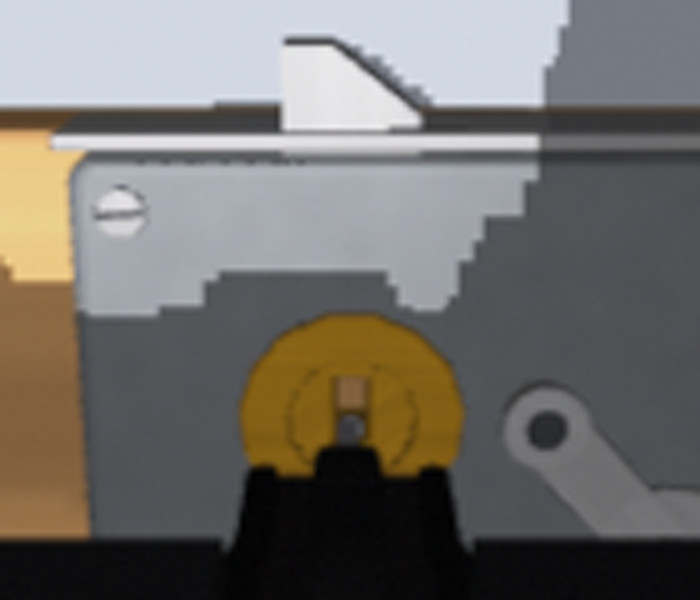

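View pics/d9.png

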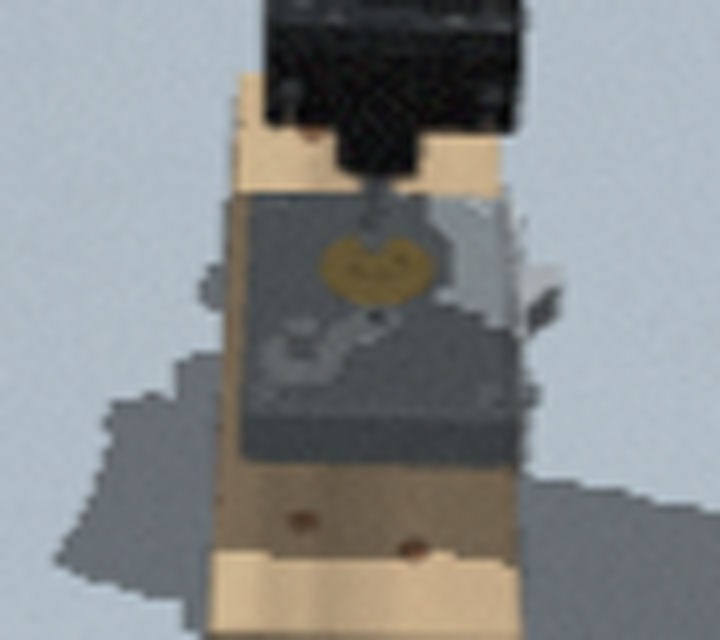

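Run:
```python
from h import *
save('d9','d9b',(260,180,285,206),24)
z=np.load('pics/d9.npz')['im']
for r in range(185,196): print(r,z[r,262:284].sum(1))
```

```text
185 [509 485 460 462 389 153  59  37  38  67  37  32  63  45  71 333 503 507
 510 519 523 520]
186 [504 488 471 464 428 322 194 118  87  75  58  71  87  97 140 346 502 510
 507 512 521 512]
187 [508 492 463 454 461 459 424 331 219 159 150 186 251 305 342 437 504 506
 515 517 513 515]
188 [495 471 449 444 451 448 448 401 262 194 205 255 380 480 480 483 496 504
 509 517 518 508]
189 [229 234 232 241 240 241 247 230 208 183 207 243 289 337 264 259 350 452
 454 461 461 458]
190 [246 237 238 238 232 239 241 233 229 198 223 241 239 242 240 241 311 403
 403 415 405 453]
191 [241 239 234 237 237 244 241 238 221 202 206 210 253 235 241 243 316 405
 400 403 400 384]
192 [232 234 245 237 233 240 234 222 189 206 226 241 244 244 235 236 312 391
 400 394 402 405]
193 [240 231 237 236 238 231 232 227 201 203 228 244 243 243 239 237 247 307
 401 396 397 401]
194 [231 239 238 236 232 239 235 231 249 244 239 239 234 240 237 235 246 226
 309 399 400 406]
195 [231 240 234 227 243 245 233 243 238 249 237 246 238 242 248 238 244 237
 240 317 408 397]
```

View pics/d9b.png

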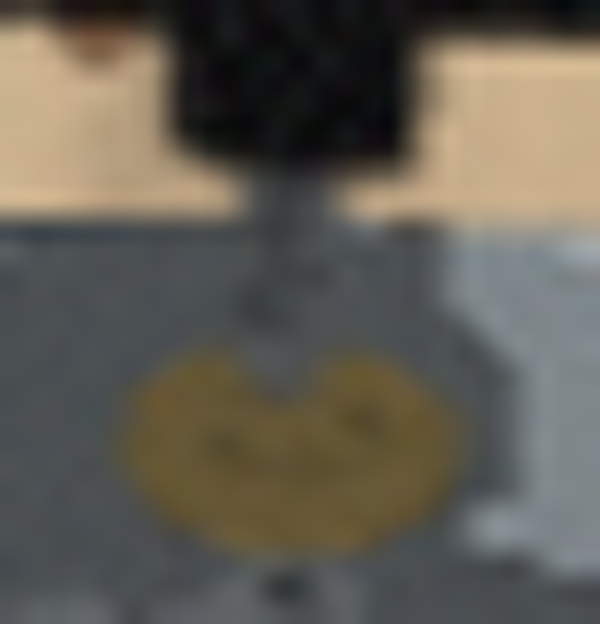

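Call:
{"method": "jog_arm", "body": {"targets": [[0,0,0,0,0.12,0.06,0.6],[0,0,0,0.4,0,0,0.6],[0,0,0,0.3,0,0,0.6],[0,0,0,0.3,0,0,0.6],[0,0,0,0,0,0,0.6]]}}

```text
time: 13.2
position: [0.5268, -0.0745, 0.1067]
tool_rot: [-1.214, 1.206, 1.215]
ft_force: [-0.4, 0.3, -0.9]
grip_width: 0.102
```

Call:
{"method": "jog_arm", "body": {"targets": [[0,0,0,0.3,0,0,0.6],[0,0,0,0.3,0,0,0.6],[0,0,0,0,0,0,0.6]]}}

```text
time: 13.58
position: [0.5268, -0.0745, 0.1007]
tool_rot: [-1.214, 1.206, 1.215]
ft_force: [0.8, 0.5, 0.0]
grip_width: 0.097
```

Call:
{"method": "jog_arm", "body": {"targets": [[3,0,0,0.2,0,0,0.6],[-6,0,0,0.2,0,0,0.6],[6,0,0,0.2,0,0,0.6],[-3,0,0,0.1,0,0,0.6]]}}

```text
time: 14.08
position: [0.5268, -0.0747, 0.0943]
tool_rot: [-1.215, 1.206, 1.215]
ft_force: [-1.8, -0.3, 2.9]
grip_width: 0.101
```

Call:
{"method": "jog_arm", "body": {"targets": [[4,0,0,0.2,0,0,0.6],[-8,0,0,0.2,0,0,0.6],[8,0,0,0.2,0,0,0.6],[-8,0,0,0.2,0,0,0.6],[4,0,0,0,0,0,0.6]]}}

```text
time: 14.7
position: [0.5277, -0.0751, 0.0868]
tool_rot: [-1.215, 1.205, 1.213]
ft_force: [-0.4, -0.2, 2.5]
grip_width: 0.101
```

Call:
{"method": "jog_arm", "body": {"targets": [[4,0,0,0.2,0,0,0.6],[-8,0,0,0.2,0,0,0.6],[8,0,0,0.2,0,0,0.6],[-8,0,0,0.2,0,0,0.6],[4,0,0,0,0,0,0.6]]}}

```text
time: 15.32
position: [0.5277, -0.075, 0.0784]
tool_rot: [-1.215, 1.205, 1.213]
ft_force: [0.5, -0.7, 0.8]
grip_width: 0.097
```

Call:
{"method": "jog_arm", "body": {"targets": [[3,0,0,0.1,0,0,0.6],[-6,0,0,0.1,0,0,0.6],[3,0,0,0.1,0,0,0.6],[0,0,0,0,0,0,0.6]]}}

```text
time: 15.82
position: [0.5283, -0.0751, 0.0781]
tool_rot: [-1.215, 1.204, 1.213]
ft_force: [-5.9, -0.4, 17.2]
grip_width: 0.096
```

Run:
```python
from h import *
s=snap('wrist','w10',(190,130,330,250),5);print(s['time'],s['position'],s['ft_force'],s['torque'])
snap('side','d10',(225,165,315,245),8)
snap('scene','s10',(180,165,290,250),7)
```

```text
15.825 [ 0.52830478 -0.07512565  0.07813604] [-5.93859535 -0.39051575 17.17319781] [-0.03149908  1.2490385   0.0090956 ]
```

View pics/w10.png

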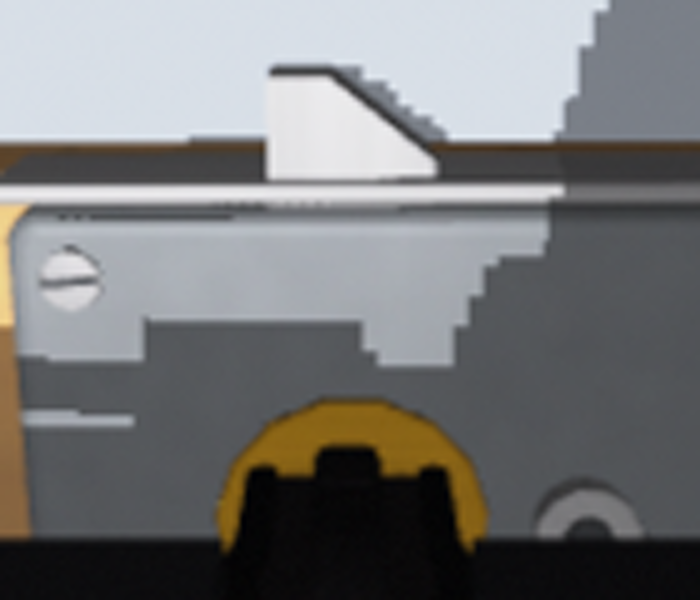

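View pics/d10.png

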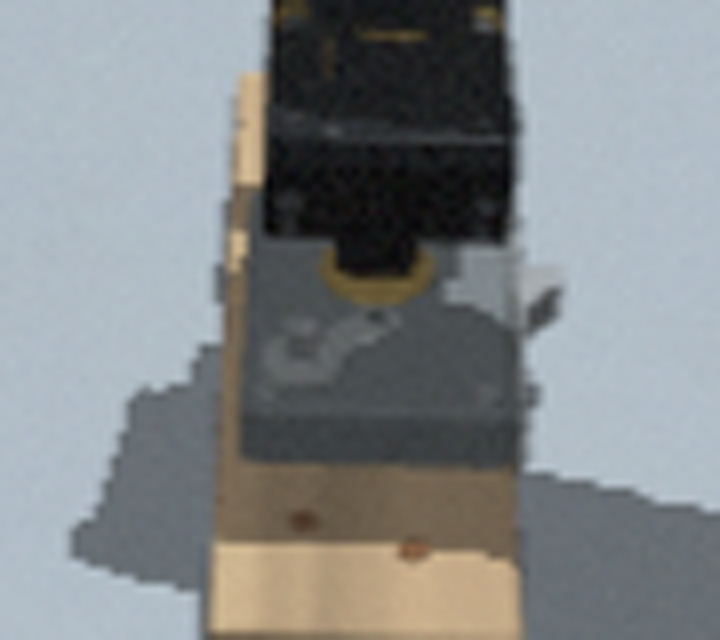

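View pics/s10.png

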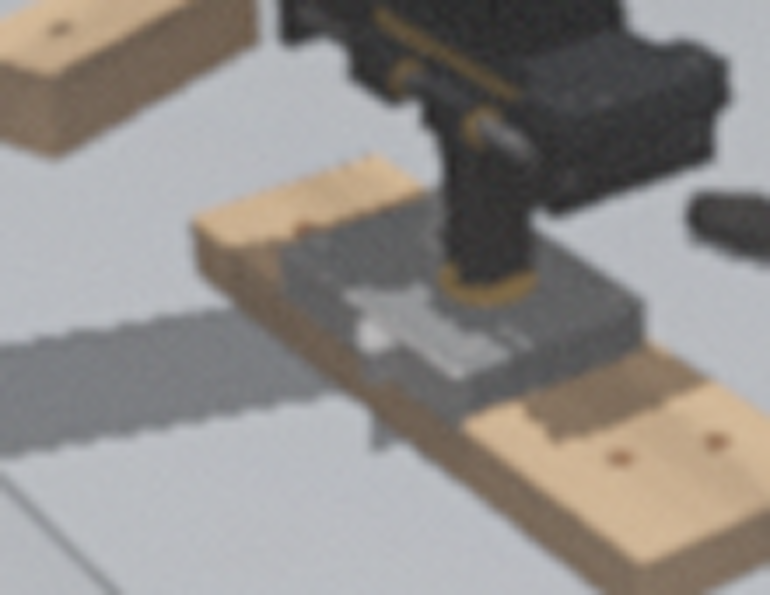

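The key is home: TCP z is 78.1 mm against 78.4 mm expected, with 17 N on the ring. I'll check the joint margin before turning.

Run:
```python
from h import *
s=get_state();print(s['joint_positions'].round(3),s['time'])
```

```text
[-0.308  0.228  0.446  1.941 -0.118  0.995  1.769] 15.975
```

Call:
{"method": "jog_arm", "body": {"targets": [[0,0,0,-0.1,0.06,0,0.6],[0,0,0,0,0,0,0.6]]}}

```text
time: 16.23
position: [0.5281, -0.0751, 0.0782]
tool_rot: [-1.216, 1.203, 1.212]
ft_force: [-1.4, -1.1, 9.7]
grip_width: 0.102
```

Call:
{"method": "jog_arm", "body": {"targets": [[8,0,0,0,0,0.02,0.6],[8,0,0,0,0,0.02,0.6],[8,0,0,0,0,0.02,0.6],[8,0,0,0,0,0.02,0.6],[0,0,0,0,0,0,0.6]]}}

```text
time: 16.85
position: [0.5283, -0.0742, 0.0782]
tool_rot: [-0.795, 1.418, 0.792]
ft_force: [-2.2, 0.3, 9.9]
grip_width: 0.096
```

```bash
cat >> h.py <<'E'
def st():
    s=get_state();M=R.from_rotvec(s['tool_rot']).as_matrix();print(s['time'],s['position'].round(4),'yaw',np.degrees(np.arctan2(M[1,2],M[0,2])).round(1),s['ft_force'].round(1),s['torque'].round(2),s['grip_width'].round(3),M[:,0].round(3))
E
python3 -c "
from h import *
st()"
```

```text
Traceback (most recent call last):
  File "h.py", line 30, in st
    s=get_state();M=R.from_rotvec(s['tool_rot']).as_matrix();print(s['time'],s['position'].round(4),'yaw',np.degrees(np.arctan2(M[1,2],M[0,2])).round(1),s['ft_force'].round(1),s['torque'].round(2),s['grip_width'].round(3),M[:,0].round(3))
                                                                                                                                                                                                     ^^^^^^^^^^^^^^^^^^^^^
AttributeError: 'float' object has no attribute 'round'
```

```bash
sed -i "s/s\['grip_width'\].round(3)/s['grip_width']/" h.py; python3 -c "
from h import *
st()"
```

```text
16.85 [ 0.5283 -0.0742  0.0782] yaw 58.4 [-2.2  0.3  9.9] [-0.18  0.39  0.03] 0.09603836888615569 [ 0.004 -0.    -1.   ]
```

Call:
{"method": "jog_arm", "body": {"targets": [[8,0,0,0,0,0.02,0.6],[8,0,0,0,0,0.02,0.6],[8,0,0,0,0,0.02,0.6],[8,0,0,0,0,0.02,0.6],[8,0,0,0,0,0.02,0.6],[8,0,0,0,0,0.02,0.6],[8,0,0,0,0,0.02,0.6],[8,0,0,0,0,0.02,0.6],[0,0,0,0,0,0,0.6]]}}

```text
time: 17.98
position: [0.5289, -0.074, 0.0782]
tool_rot: [0.077, 1.567, -0.078]
ft_force: [-3.5, -1.2, 12.5]
grip_width: 0.098
```

```bash
python3 -c "
from h import *
st()
snap('side','d11',(225,165,315,245),8)
snap('scene','s11',(180,165,290,250),7)
snap('wrist','w11')"
```

```text
17.975 [ 0.5289 -0.074   0.0782] yaw -5.6 [-3.5 -1.2 12.5] [-0.44  0.99  0.06] 0.09801799469176871 [ 0.002 -0.001 -1.   ]
```

View pics/w11.png

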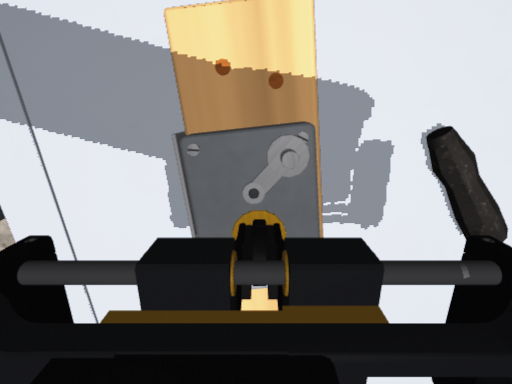

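View pics/d11.png

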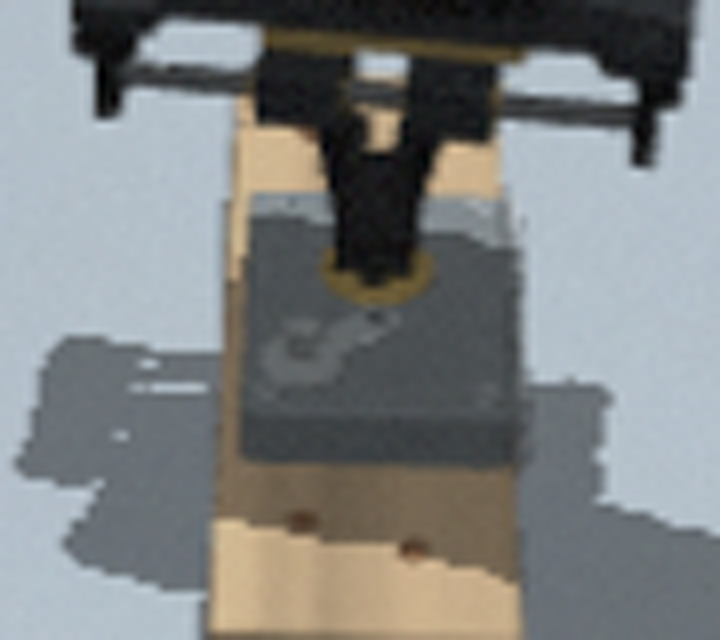

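View pics/s11.png

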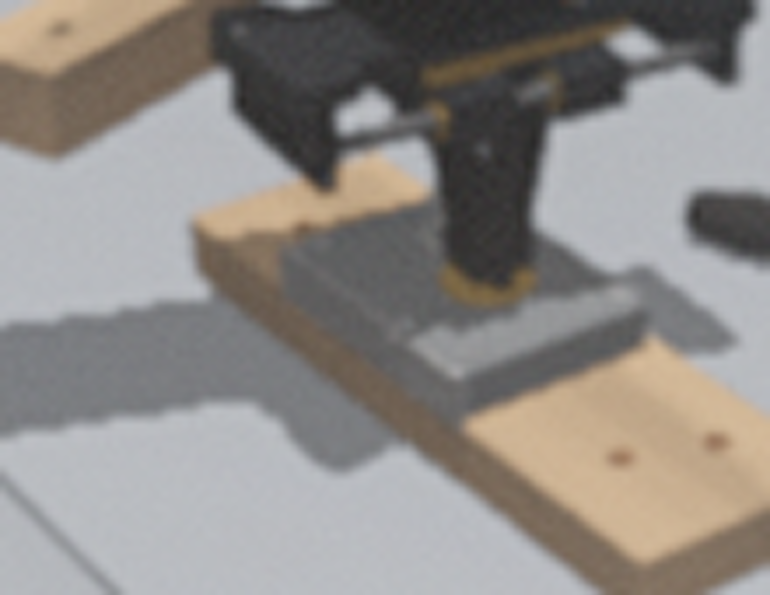

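The bolt is almost drawn in. I'll go on to the stop in small steps, watching yaw and moment.

Call:
{"method": "jog_arm", "body": {"targets": [[3,0,0,0,0,0.01,0.6],[3,0,0,0,0,0.01,0.6],[0,0,0,0,0,0,0.6]]}}

```text
time: 18.5
position: [0.529, -0.074, 0.0782]
tool_rot: [0.159, 1.563, -0.159]
ft_force: [-4.6, -1.1, 13.3]
grip_width: 0.098
```

```bash
python3 -c "
from h import *
st()"
```

```text
18.5 [ 0.529  -0.074   0.0782] yaw -11.6 [-4.6 -1.1 13.3] [-0.43  1.01  0.1 ] 0.09757463580369322 [ 0.002 -0.    -1.   ]
```

Call:
{"method": "jog_arm", "body": {"targets": [[3,0,0,0,0,0.01,0.6],[3,0,0,0,0,0,0.6],[0,0,0,0,0,0,0.6]]}}

```text
time: 18.88
position: [0.5291, -0.0741, 0.0782]
tool_rot: [0.24, 1.556, -0.241]
ft_force: [-4.1, -1.2, 13.3]
grip_width: 0.097
```

```bash
python3 -c "
from h import *
st()"
```

```text
18.875 [ 0.5291 -0.0741  0.0782] yaw -17.6 [-4.1 -1.2 13.3] [-0.5   1.09  0.37] 0.09730085696884389 [ 0.002 -0.001 -1.   ]
```

The moment jumped from 0.10 to 0.37 N m, so the key is on the stop. I'll hold and check.

Call:
{"method": "jog_arm", "body": {"targets": [[0,0,0,0,0,0,0.6],[0,0,0,0,0,0,0.6],[0,0,0,0,0,0,0.6],[0,0,0,0,0,0,0.6],[0,0,0,0,0,0,0.6],[0,0,0,0,0,0,0.6],[0,0,0,0,0,0,0.6],[0,0,0,0,0,0,0.6]]}}

```text
time: 19.88
position: [0.5291, -0.0741, 0.0782]
tool_rot: [0.24, 1.556, -0.24]
ft_force: [-4.8, -0.9, 12.2]
grip_width: 0.103
```

```bash
python3 -c "
from h import *
st()
snap('side','d12')
save('d12','d12a',(160,165,330,335),4)
save('d12','d12b',(265,185,305,225),14)
snap('scene','s12');save('s12','s12a',(150,140,350,255),4)
snap('wrist','w12',(140,80,340,240),4)"
```

```text
19.875 [ 0.5291 -0.0741  0.0782] yaw -17.5 [-4.8 -0.9 12.2] [-0.4   1.02  0.31] 0.10278036325634264 [ 0.002 -0.    -1.   ]
```

View pics/w12.png

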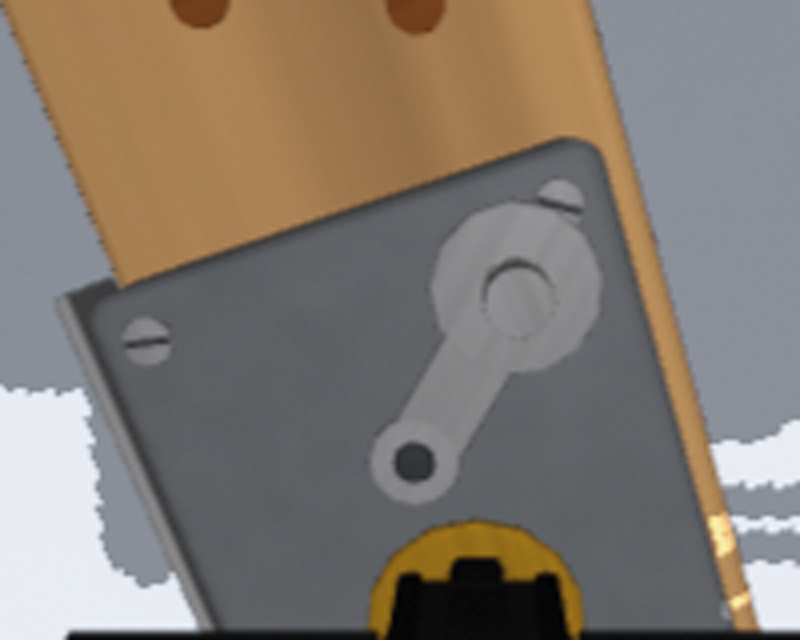

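View pics/d12a.png

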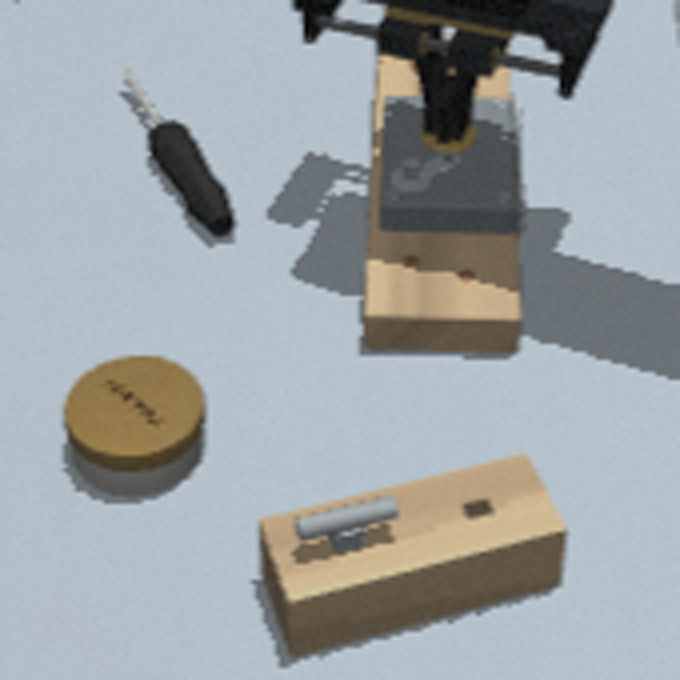

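View pics/s12a.png

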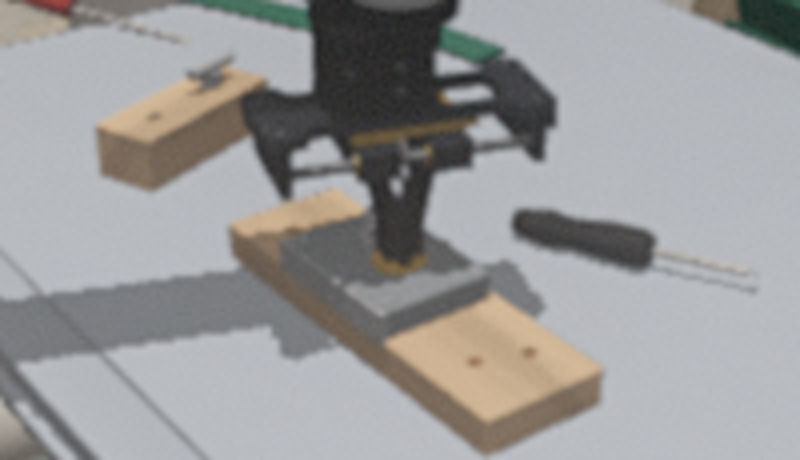

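```bash
python3 -c "
from h import *
f=lambda a,b,h:px('wrist','w12',140+a/4,80+b/4,h)[:2]
p=f(414,461,.058);t=f(519,303,.071);d=t-p;print(p,t,np.linalg.norm(d),np.arctan2(d[0],-d[1])-.007)
c=f(516,287,.058)-p;print(np.linalg.norm(c),np.arctan2(c[0],-c[1])-.007)"
```

```text
[ 0.52845726 -0.0431452 ] [ 0.5523608  -0.02149971] 0.03224757818802677 2.299660846094642
0.03265630384123562 2.305167822128044
```

The cover reads 2.30 rad, the bolt is drawn in, and the hold is steady. Handing in.

```bash
python3 -c "
from bench import *
print(close_job())"
```

```text
the job is handed in; nothing more can be done
None
```

The lock is tried as you asked, and I handed the job in at about 20 s with the gripper still holding the flat key turned against its stop.

- **Cover:** I pinched its stud and swung it round to the stop. The last wrist picture puts it at 2.30 rad.
- **Key:** I took the flat key from the block and worked it past the pins with a few degrees of rocking. It seated on the brass ring: the grasp point was at 78.1 mm against the 78.4 mm expected, with 17 N on the ring.
- **Turn:** The hand turned 108° clockwise, and the moment rose from 0.10 to about 0.35 N m at the stop. It was steady over a 1 s hold. The plug's own angle can't be read directly, but the pictures show no bolt standing out of the forend.
- **Other things:** The square key is still in its hole. The tin and screwdriver look untouched in the last pictures. I did not check the punch at the end, but the arm never went near it.

**Disagreement:** The scene and side cameras differed from the wrist camera by about 5–13 mm on the lock's position. I used the wrist camera, whose three views agreed to about 1 mm. The side camera also confirmed where the blade sat in the ring before I pushed it in.

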